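# Butt a loose relief tile into a plaster frieze

### The arm

A 6-joint arm with a two-finger parallel gripper is mounted at the origin on the work surface. World frame = base frame: x ahead of the robot, y to its left, z up, the work surface at z = 0. Lengths are in m, angles in rad, forces in N, time in s.
With the tool pointing down it reaches from about 0.35 to 0.975 m from the base axis. Payload 4.9 kg.
Tool frame: the origin (TCP) lies on the front face of the gripper's body, between the roots of the fingers; the fingertips stand ctrl.tip_extent ahead of it and the grasp point (between the pads) lies 54 mm ahead of it (ctrl.tip_extent is the distance from the TCP to the fingertips, in m); z points along the fingers, y is the line along which they close (so a half turn about z gives the same grasp; the last joint's range is limited). The gripper opens to 85 mm and grips with 20 to 120 N. Pads are 22 mm wide; open, the fingers measure 114 mm over their backs; the gripper's body (76 mm by 85 mm) begins 54 mm behind the grasp point. The pads swing forward as they close: fully open they stand 13 mm farther back than shut.
Start: joints at [-1.458, 0.053, 1.613, -0, 1.476, -0.119], TCP at [0.144, -0.608, 0.304] pointing down, gripper open.
Joint ranges: [-3.01, 3.01], [-1.01, 2.22], [0.06, 2.58], [-1.02, 4.17], [0.09, 2.62], [-3.14, 3.14]. Speed limits (rad/s): [2.57, 2.57, 3.14, 3.14, 3.14, 3.14].

### API

Orientations are given as a rotation vector (axis times angle).
In Python, from station import ctrl gives the robot as it stands.
- The arm moves only by the tool apply_moves, never from a script. Its argument "rows" is one flat list of numbers, 6 for each row, row after row: the shift along the tool's x, y, z normalised to -1 to 1, where 1 is 0.6 m, then the turn, a rotation vector about the tool's x, y, z normalised to -1 to 1, where 1 is 90 degrees. A call has 1 to 20 rows; each row is the pose to reach, as a shift and turn from the pose commanded when the call began, along the tool's axes at that moment; what a row does not reach only later rows make up. A row lasts 1/10 s, in which the tool goes at most 50 mm and 8.59 degrees, less where a joint would pass 70% of its speed; a pose out of reach is approached as far as the arm can. A call with a number of a shift or a turn outside -1 to 1 is refused whole. A call with a gripper value outside its range is refused whole. "grip" is the opening, from 0 (shut) to 1 (fully open), set as the call begins (left out, the last holds). The fingers move at their own pace and stop on an object; "grip_force" is the grip in N (left out, the last holds). Time passes only in rows, so rows that repeat a pose let the fingers close. It gives the time, the measured TCP pose, the force, the opening and the grip force at its end, in the units of the state.
- ctrl.get_obs(): the state, without advancing time (a new reading comes with each control period).
- ctrl.get_image(name): name is "scene" or "top" or "wrist"; returns (picture, depth): 384x512x3 uint8, blue, green, red; 384x512 float32, m along the optical axis (not along the pixel's ray), 0 where there is no reading.
- ctrl.camera_model(name): a dict with "mtx" (3x3 intrinsics, pixels), "R" (3x3) and "t" (3): a world point X has camera coordinates R X + t; the wrist camera has in their place "tool_from_camera" (4x4, takes a point from camera to tool coordinates, whose origin is the TCP and whose axes are the flange's). Camera axes: x right, y down, z forward; pixel columns grow to the right and rows downward; lengths in m; the calibration is good to about 2 mm. A picture is of the moment at which its call begins: read the wrist's pose just before it. camera_model takes no time and is no camera call.
- ctrl.finish_job(): hands the job in; it is judged then, once.
The state is a dict: "t": time; "q": joint angles; "dq": joint speeds; "effort": joint torques, N m; "tool_pos": TCP position; "tool_rot": TCP orientation; "contact_force": force on the tool from outside, world axes, zero at the start; "wrist_torque": the same for the moment, N m; "opening": finger opening in m; "grip_force": force on a finger pad.
Only numpy, scipy, OpenCV 4.12 (cv2) and the standard library are available. Lean on these libraries where they do the work, as an engineer would, in place of code of your own. Each camera call takes 0.05 s, during which the arm holds its last target. There are 200 camera calls.

### The job

Slide the loose plaster rosette tile across the mounting board until it lies flush against the wooden batten and its side is butted up closed against the rosette tile that is already fixed there. Push it gently with the fingers, flat on the board all the way: do not lift, tip or knock it, and do not disturb the plain plaster offcut, the cup, the jar or any of the tools. Finish with the hand clear of everything.

Things in the scene. Friction and masses are not known exactly. Their poses are not given: they have to be found in the camera images.
- board: Plywood mounting board fixed on the bench, 290 (x) x 560 (y) x 12 mm thick; origin at the centre of its underside, so its top is 12 mm above the bench. A wooden batten 30 wide, 540 long and 28 mm high above the board's top runs along its far edge, parallel to the board's y axis; the batten's near face, the stop, lies at x = +110 mm in the board's frame. The board's x axis points from the open near edge to the batten.
- tile: The loose tile to push: cast plaster, 100 x 100 mm square, 28 mm thick, with a raised rosette (a central boss and eight round petals, 75 mm across, up to 8 mm high) on its top; about 0.4 kg (0.28 to 0.56). Origin at the centre of its underside, z up, x and y square to its sides. It lies flat on the board between the two ends, a few centimetres from the batten, turned up to 20 degrees either way from square with the board.
- fixed_tile: The fixed tile, the same size and rosette as the loose one, glued immovably to the board with one side against the batten and its sides square to the board. It is at y = +190 or -190 mm in the board's frame (either end). Origin at the centre of its underside. The finished place of the loose tile is against the batten and directly beside the fixed one, on the side towards the board's middle: centres 100 mm apart along the board's y axis.
- offcut: Bystander: plain plaster block, 50 x 50 x 28 mm, no rosette, loose on the board at the end opposite to the fixed tile (y = -190 or +190 mm in the board's frame), 25 mm clear of the batten; origin at the centre of its underside. Leave it where it is.
- cup: Bystander: small white plastic cup, 52 mm across, 48 mm high, standing on the near right part of the board; origin at the centre of its underside.
- modelling_tool: Bystander: flat wooden modelling tool, about 150 mm long along its y axis, 28 wide, 10 mm thick, lying on the near left part of the board; origin on its underside.
- hammer: Bystander: hammer lying on the bench to the right of the board, about 260 mm long along its x axis, head at +x, 30 mm high; origin near mid-length, at its underside.
- screwdriver: Bystander: wooden-handled screwdriver lying on the bench to the right of the board, beyond the hammer, about 200 mm long along its x axis, tip at +x; origin near mid-length, at its underside.
- jar: Bystander: glass jar, 72 mm across, 85 mm high, on the bench to the left of the board; origin at the centre of its underside.
- brush: Bystander: brush lying on the bench to the left of the board, about 200 mm long along its x axis, bristles at +x; origin near mid-length, at its underside.
Mind the look-alikes: they are no part of the job. Leave any turquoise or yellow look-alike of the tile alone.

How it is judged:
By the outcome, as a careful person would: the job done as asked, in the order asked, and still so for the second after the job is handed in, with the robot touching nothing.
It also fails if it takes over 51 s, if anything falls off the work surface, if the arm or the gripper's body presses on something with over 40 N, if the wrist force passes 120 N, or if a joint passes its speed limit or range.

## Working session

There is one attempt and no reset: what is moved stays moved. The work goes in short steps, Python scripts to look and compute and a tool call to move; the robot and the scene stay as the last step left them, time stands still between calls to the robot, and variables do not carry over. Pictures are saved under pics/ and viewed, at most 10 in all, crops included, and the job is handed in when it is done.

Besides the shell and the picture viewer there is one more tool, called after "Call:" as name(argument=value, ...), one argument or row to a line, values as JSON. apply_moves: Moves the arm, as the interface text tells. Its arguments: {"type":"object","properties":{"rows":{"type":"array","items":{"type":"number"}},"grip":{"type":"number"},"grip_force":{"type":"number"}},"required":["rows"]}

```bash
mkdir -p pics; python3 - <<'E'
from station import ctrl
import cv2,numpy as np
print(ctrl.get_obs(),ctrl.tip_extent)
for n in("top","scene"):
    im,d=ctrl.get_image(n);cv2.imwrite(f"pics/{n}0.png",im);np.savez(f"pics/{n}0.npz",im=im,d=d)
    m=ctrl.camera_model(n);print(n,m)
E
```

```text
{'t': 0.0, 'q': array([-1.45800896e+00,  5.33631464e-02,  1.61433580e+00, -1.43851801e-05,
        1.47600822e+00, -1.19007848e-01]), 'dq': array([ 0.00110209, -0.0016441 , -0.0004048 , -0.00029276,  0.00135051,
        0.00139613]), 'effort': array([-3.02397702e-04, -3.93683589e+01, -3.70174277e+01, -1.34553461e-04,
        7.19213524e-03,  1.00523238e-05]), 'tool_pos': array([ 0.14351522, -0.60779478,  0.302634  ]), 'tool_rot': array([-3.11841631e+00, -3.63046117e-01,  1.21536457e-05]), 'contact_force': array([ 0.11949801,  0.42811445, -0.1105916 ]), 'wrist_torque': array([-0.00624339,  0.03384488,  0.03451777]), 'grip_force': 0.0, 'opening': 0.08516544920894371} 0.0726
top {'mtx': array([[438.15637929,   0.        , 263.82645384],
       [  0.        , 438.15637929, 193.41166769],
       [  0.        ,   0.        ,   1.        ]]), 'R': array([[ 0.05765952, -0.99832539,  0.00466754],
       [-0.97792086, -0.05742046, -0.20093203],
       [ 0.20086356,  0.00702115, -0.97959407]]), 't': array([-0.05096876,  0.45485041,  1.41751159])}
scene {'mtx': array([[414.5617532 ,   0.        , 257.86699023],
       [  0.        , 414.5617532 , 194.96786579],
       [  0.        ,   0.        ,   1.        ]]), 'R': array([[-2.07523404e-01,  9.78229951e-01, -4.47962140e-04],
       [ 5.53880082e-01,  1.17123604e-01, -8.24317243e-01],
       [-8.06319348e-01, -1.71313237e-01, -5.66127974e-01]]), 't': array([ 0.12698373, -0.19991346,  1.66050226])}
```

View pics/top0.png

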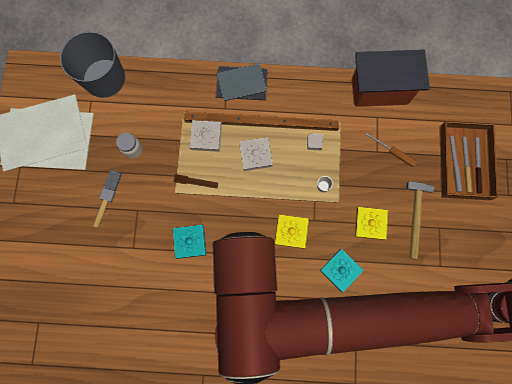

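View pics/scene0.png

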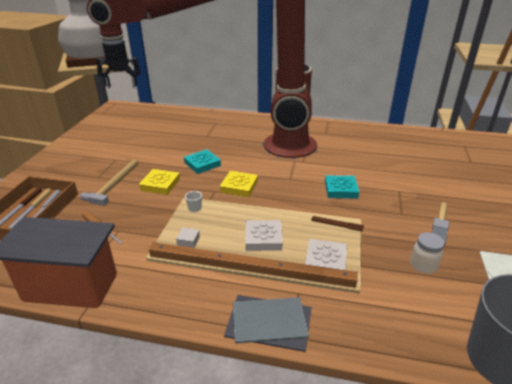

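The top view shows two white rosette tiles. The one at (206,135) is square against the batten, so it is the fixed tile. The one at (256,153) is turned and clear of the batten, so it is the loose tile to push. The plain offcut is at (315,141) and the cup at (325,184). The turquoise tiles (189,241) and (342,270) and the yellow ones (292,232) and (372,223) are look-alikes lying off the board.

```bash
cat > h.py <<'E'
import cv2,numpy as np
from station import ctrl
def cast(px,n,z):
    m=ctrl.camera_model(n);R=m["R"];t=m["t"];px=np.atleast_2d(px).astype(float)
    r=np.c_[px,np.ones(len(px))]@np.linalg.inv(m["mtx"]).T@R
    c=-R.T@t
    return c+r*((z-c[2])/r[:,2])[:,None]
def proj(X,n):
    m=ctrl.camera_model(n);p=(m["R"]@np.atleast_2d(X).T+m["t"][:,None]);p=m["mtx"]@p;return (p[:2]/p[2]).T
def tiles(im,d,n="top"):
    """white blobs with tops at z~0.04 (upward faces, from depth)"""
    m=ctrl.camera_model(n);v,u=np.mgrid[:384,:512]
    K=np.linalg.inv(m["mtx"]);P=(np.stack([u,v,np.ones_like(u)],-1)@K.T*d[...,None]-m["t"])@m["R"]
    hsv=cv2.cvtColor(im,cv2.COLOR_BGR2HSV)
    mask=((hsv[...,1]<50)&(hsv[...,2]>90)&(P[...,2]>0.032)&(P[...,2]<0.058)).astype(np.uint8)
    out=[]
    for c in cv2.findContours(mask,cv2.RETR_EXTERNAL,cv2.CHAIN_APPROX_NONE)[0]:
        if cv2.contourArea(c)<80: continue
        w=cast(c[:,0],n,0.04)[:,:2]
        (x,y),s,a=cv2.minAreaRect((w*1000).astype(np.float32))
        out.append((np.round([x,y],1),np.round(s,1),round((a+45)%90-45,1),c[:,0].mean(0).round(0)))
    return out,P
E
python3 - <<'E'
from h import *
for n in("top","scene"):
    z=np.load(f"pics/{n}0.npz");o,P=tiles(z["im"],z["d"],n)
    print(n);[print(*q) for q in o]
    if n=="top":
        cv2.imwrite("pics/crop.png",cv2.resize(z["im"][100:210,165:350],None,fx=4,fy=4,interpolation=cv2.INTER_CUBIC))
        for u,v in((240,185),(290,180),(256,120)):print(P[v,u])
E
```

```text
top
[598.5  13.1] [100.1  97.9] 12.5 [255. 153.]
[ 654.4 -189.6] [46.9 49.2] 3.4 [315. 140.]
[653.8 190.3] [100.3  99.5] 0.1 [205. 134.]
[0.48841302 0.05908315 0.01334822]
[ 0.51654192 -0.11147242  0.01149787]
[0.71635259 0.01773329 0.04088224]
scene
[619.7 438.3] [64.4 51. ] -18.5 [424. 258.]
[654.  190.1] [99.3 98.7] 0.1 [326. 254.]
[ 660.5 -188. ] [60.3 51.8] 0.6 [187. 235.]
[603.2  13. ] [108.2  98.9] 11.9 [263. 233.]
[-1255.6   689.1] [176.8 114.1] -1.5 [431.  56.]
[-1258.8   210.1] [604.1 119.1] -0.2 [352.  52.]
[-1264.6  -806.9] [838.9 135. ] -0.7 [201.  43.]
```

View pics/crop.png

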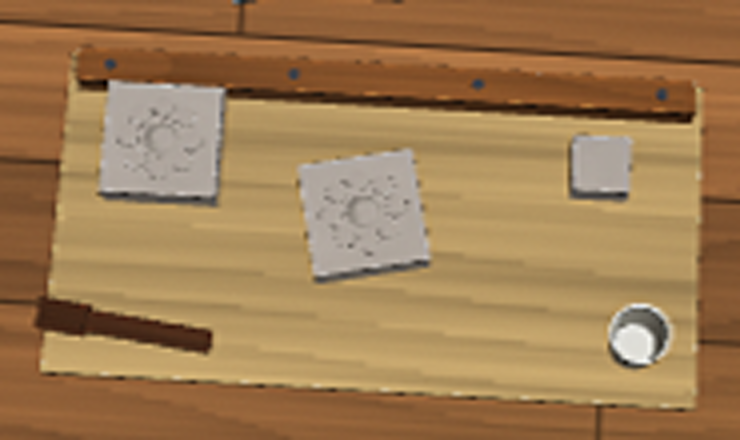

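The crop confirms that the tile at (255,153) is loose and turned about +12.5°, and that (205,134) is the fixed one touching the batten. I'll move the hand in front of the loose tile's near face, square to the board.

Call:
apply_moves(
  rows=[0.816,-0.871,0.17,0,0,0.148,0.816,-0.871,0.17,0,0,0.148,0.816,-0.871,0.17,0,0,0.148,0.816,-0.871,0.17,0,0,0.148,0.816,-0.871,0.17,0,0,0.148,0.816,-0.871,0.17,0,0,0.148,0.816,-0.871,0.17,0,0,0.148,0.816,-0.871,0.17,0,0,0.148,0.816,-0.871,0.17,0,0,0.148,0.816,-0.871,0.17,0,0,0.148,0.816,-0.871,0.17,0,0,0.148,0.816,-0.871,0.17,0,0,0.148,0.816,-0.871,0.17,0,0,0.148,0.816,-0.871,0.17,0,0,0.148,0.816,-0.871,0.17,0,0,0.148,0.816,-0.871,0.17,0,0,0.148,0.816,-0.871,0.17,0,0,0.148,0.816,-0.871,0.17,0,0,0.148,0.816,-0.871,0.17,0,0,0.148],
  grip=0.5,
)

```text
t: 2.0
tool_pos: [0.4997, 0.0118, 0.2021]
tool_rot: [3.141, -0.004, 0.001]
contact_force: [0.5, -0.2, 0.8]
opening: 0.0426
grip_force: 0.0
```

Call:
apply_moves(
  rows=[0,0,0.06,0,0,0,0,0,0.12,0,0,0,0,0,0.16,0,0,0,0,0,0.18,0,0,0,0,0,0.18,0,0,0],
)

```text
t: 2.5
tool_pos: [0.4988, 0.0123, 0.0924]
tool_rot: [-3.141, 0.003, 0.005]
contact_force: [1.1, -0.6, 0.2]
opening: 0.0428
grip_force: 0.0
```

```bash
python3 - <<'E'
from h import *
s=ctrl.get_obs();print(s["tool_pos"],s["contact_force"])
im,d=ctrl.get_image("wrist");cv2.imwrite("pics/w1.png",im);print(ctrl.camera_model("wrist"))
im,d=ctrl.get_image("scene");cv2.imwrite("pics/s1.png",cv2.resize(im[180:300,140:380],None,fx=3,fy=3))
E
```

```text
[0.49876023 0.01228345 0.09238509] [ 1.0622437  -0.59508918  0.19627114]
{'mtx': array([[287.73841857,   0.        , 250.65074714],
       [  0.        , 287.73841857, 191.46162891],
       [  0.        ,   0.        ,   1.        ]]), 'tool_from_camera': array([[-5.07121555e-04, -9.45572111e-01, -3.25412239e-01,
         8.42821453e-02],
       [ 9.99999360e-01, -8.08556173e-04,  7.91079457e-04,
         6.14157707e-04],
       [-1.01113675e-03, -3.25411630e-01,  9.45571916e-01,
        -6.99662378e-02],
       [ 0.00000000e+00,  0.00000000e+00,  0.00000000e+00,
         1.00000000e+00]])}
```

View pics/s1.png

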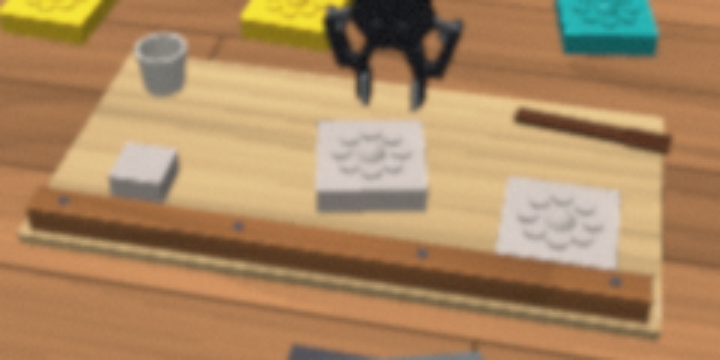

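View pics/w1.png

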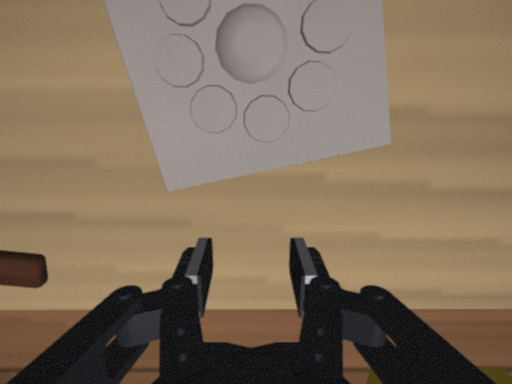

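The fingers are at board height behind the tile. In the wrist view the near corners are at (168,190) and (391,143), so the left finger will touch first and turn the tile square. I'll push along +x slowly.

Call:
apply_moves(
  rows=[0.013,0,0,0,0,0,0.027,0,0,0,0,0,0.037,0,0,0,0,0,0.042,0,0,0,0,0,0.047,0,0,0,0,0,0.052,0,0,0,0,0,0.057,0,0,0,0,0,0.062,0,0,0,0,0,0.067,0,0,0,0,0,0.072,0,0,0,0,0,0.077,0,0,0,0,0,0.082,0,0,0,0,0,0.087,0,0,0,0,0,0.092,0,0,0,0,0,0.097,0,0,0,0,0,0.102,0,0,0,0,0,0.107,0,0,0,0,0,0.112,0,0,0,0,0,0.117,0,0,0,0,0,0.122,0,0,0,0,0],
)

```text
t: 4.6
tool_pos: [0.5734, 0.0127, 0.0939]
tool_rot: [3.141, -0.001, -0.001]
contact_force: [-1.8, -0.1, -1.1]
opening: 0.0427
grip_force: 0.9
```

```bash
python3 - <<'E'
from h import *
s=ctrl.get_obs();print(s["tool_pos"],s["contact_force"])
for n in("top","scene"):
    im,d=ctrl.get_image(n);o,P=tiles(im,d,n);[print(*q) for q in o if q[0][0]>500]
im,d=ctrl.get_image("wrist");cv2.imwrite("pics/w2.png",im)
E
```

```text
[0.57339419 0.01270827 0.09390671] [-1.79263902 -0.09754637 -1.14462364]
[ 654.4 -189.6] [46.9 49.2] 3.4 [315. 140.]
[653.7 190.1] [100.5  99.9] 0.1 [205. 134.]
[617. 439.] [66.9 52. ] -19.7 [423. 258.]
[654.  190.1] [99.3 98.7] 0.1 [326. 254.]
[ 659.1 -187.4] [58.  52.3] 2.2 [188. 235.]
[628.   1.] [130.4 100.3] 0.7 [258. 239.]
```

View pics/w2.png

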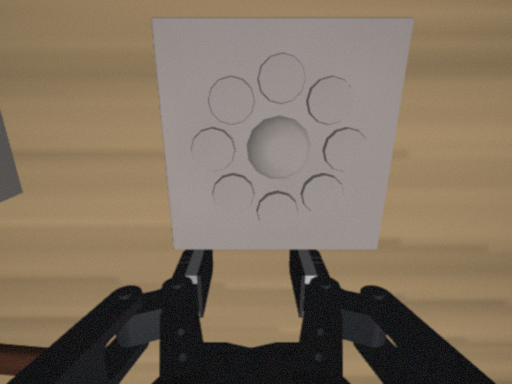

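The tile is now square and seated on both fingers, with its near face at row 249 and columns 175 to 378. I'll continue towards the batten, slowing at the end.

Call:
apply_moves(
  rows=[0.005,0,0,0,0,0,0.01,0,0,0,0,0,0.015,0,0,0,0,0,0.02,0,0,0,0,0,0.024,0,0,0,0,0,0.027,0,0,0,0,0,0.029,0,0,0,0,0,0.03,0,0,0,0,0,0.03,0,0,0,0,0],
)

```text
t: 5.65
tool_pos: [0.5913, 0.0127, 0.0939]
tool_rot: [3.142, -0.001, 0.0]
contact_force: [-3.1, 1.1, 2.1]
opening: 0.0427
grip_force: 1.5
```

```bash
python3 - <<'E'
from h import *
s=ctrl.get_obs();print(s["tool_pos"],s["contact_force"])
im,d=ctrl.get_image("scene");o,P=tiles(im,d,"scene");[print(*q) for q in o if q[0][0]>500]
E
```

```text
[0.59133016 0.0127439  0.0938765 ] [-3.13450182  1.0530786   2.12113494]
[618.9 445.2] [69.6 53.8] -4.8 [426. 258.]
[654. 190.] [99.3 98.7] 0.2 [326. 254.]
[641.3   1.5] [121.   99.7] 0.2 [257. 242.]
[ 659.6 -187.9] [58.4 51.8] 1.1 [188. 235.]
```

Call:
apply_moves(
  rows=[0.001,0,0,0,0,0,0.002,0,0,0,0,0,0.003,0,0,0,0,0,0.003,0,0,0,0,0],
)

```text
t: 6.1
tool_pos: [0.5931, 0.0128, 0.0938]
tool_rot: [-3.142, 0.001, -0.001]
contact_force: [-3.8, 0.2, 2.2]
opening: 0.0427
grip_force: 1.4
```

Call:
apply_moves(
  rows=[0.001,0,0,0,0,0,0.002,0,0,0,0,0,0.003,0,0,0,0,0,0.003,0,0,0,0,0],
)

```text
t: 6.5
tool_pos: [0.5942, 0.0128, 0.0939]
tool_rot: [-3.142, 0.001, 0.004]
contact_force: [-7.1, 0.2, 4.8]
opening: 0.0428
grip_force: 3.3
```

Call:
apply_moves(
  rows=[0.001,0,0,0,0,0,0.002,0,0,0,0,0,0.002,0,0,0,0,0],
)

```text
t: 6.8
tool_pos: [0.5945, 0.0128, 0.0939]
tool_rot: [3.142, -0.001, -0.009]
contact_force: [-11.0, -0.4, 8.5]
opening: 0.0429
grip_force: 5.6
```

The force rises while the tool has stopped moving, so the tile is seated on the batten. I'll back off, lift, and go round to its right side with the hand turned 90°.

Call:
apply_moves(
  rows=[-0.025,0,0,0,0,0,-0.05,0,0,0,0,0,-0.05,0,-0.08,0,0,0,-0.05,0,-0.167,0,0,0,0.096,0.165,-0.167,0,0,-1,0.096,0.165,-0.167,0,0,-1,0.096,0.165,-0.167,0,0,-1,0.096,0.165,-0.167,0,0,-1,0.096,0.165,-0.167,0,0,-1,0.096,0.165,-0.167,0,0,-1,0.096,0.165,-0.167,0,0,-1,0.096,0.165,-0.167,0,0,-1,0.096,0.165,-0.167,0,0,-1,0.096,0.165,-0.167,0,0,-1,0.096,0.165,-0.167,0,0,-1,0.096,0.165,-0.167,0,0,-1,0.096,0.165,-0.167,0,0,-1,0.096,0.165,-0.167,0,0,-1],
)

```text
t: 8.6
tool_pos: [0.6538, -0.0863, 0.1941]
tool_rot: [2.223, 2.219, 0.001]
contact_force: [-0.3, -0.4, 0.2]
opening: 0.0427
grip_force: 0.0
```

```bash
python3 - <<'E'
from h import *
s=ctrl.get_obs();print(s["tool_pos"],s["tool_rot"],s["contact_force"])
im,d=ctrl.get_image("scene");o,P=tiles(im,d,"scene");[print(*q) for q in o if q[0][0]>500]
im,d=ctrl.get_image("wrist");cv2.imwrite("pics/w3.png",im)
E
```

```text
[ 0.65378904 -0.08631036  0.19411279] [2.22296184e+00 2.21912752e+00 7.19275737e-04] [-0.29227984 -0.40806478  0.20132483]
[618.9 440. ] [65.2 51.1] -16.2 [425. 258.]
[654.1 190. ] [99.  98.6] 0.1 [326. 254.]
[652.9   1.2] [ 98.9 100.1] 0.2 [255. 244.]
[ 659.5 -188.3] [59.4 52.9] 2.6 [188. 235.]
```

View pics/w3.png

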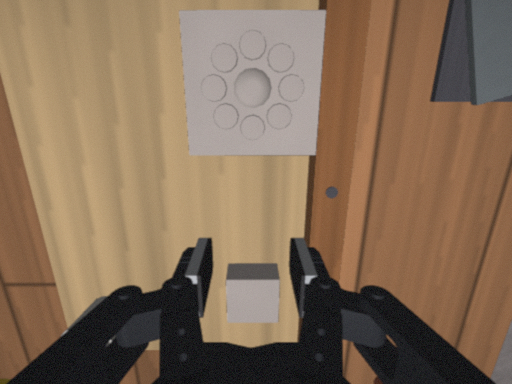

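The wrist view shows the tile at (253,85) flush against the batten, with the hand lined up behind its right side. I'll descend, then push along +y.

Call:
apply_moves(
  rows=[0,0,0.05,0,0,0,0,0,0.1,0,0,0,0,0,0.14,0,0,0,0,0,0.165,0,0,0,0,0,0.167,0,0,0,0.01,0,0.167,0,0,0,0.02,0,0.167,0,0,0,0.028,0,0.167,0,0,0,0.034,0,0.167,0,0,0,0.038,0,0.167,0,0,0,0.042,0,0.167,0,0,0,0.046,0,0.167,0,0,0,0.05,0,0.167,0,0,0,0.055,0,0.167,0,0,0,0.06,0,0.167,0,0,0],
)

```text
t: 10.2
tool_pos: [0.6537, -0.0506, 0.0941]
tool_rot: [2.222, 2.22, -0.001]
contact_force: [-1.1, -3.6, 2.4]
opening: 0.0426
grip_force: 1.7
```

Call:
apply_moves(
  rows=[0.005,0,0,0,0,0,0.01,0,0,0,0,0,0.015,0,0,0,0,0,0.02,0,0,0,0,0,0.025,0,0,0,0,0,0.03,0,0,0,0,0,0.035,0,0,0,0,0,0.04,0,0,0,0,0,0.045,0,0,0,0,0,0.05,0,0,0,0,0,0.055,0,0,0,0,0,0.06,0,0,0,0,0,0.065,0,0,0,0,0,0.07,0,0,0,0,0,0.075,0,0,0,0,0,0.08,0,0,0,0,0,0.085,0,0,0,0,0,0.09,0,0,0,0,0,0.095,0,0,0,0,0,0.1,0,0,0,0,0],
)

```text
t: 12.2
tool_pos: [0.6537, 0.0098, 0.0941]
tool_rot: [2.222, 2.221, -0.0]
contact_force: [-1.7, -5.3, 3.9]
opening: 0.0428
grip_force: 2.5
```

```bash
python3 - <<'E'
from h import *
s=ctrl.get_obs();print(s["tool_pos"],s["tool_rot"],s["contact_force"])
im,d=ctrl.get_image("scene");o,P=tiles(im,d,"scene");[print(*q) for q in o if q[0][0]>500]
im,d=ctrl.get_image("wrist");cv2.imwrite("pics/w4.png",im)
E
```

```text
[0.65367765 0.00983533 0.09410226] [ 2.22195117e+00  2.22059275e+00 -2.79274349e-04] [-1.68567656 -5.25240822  3.86801589]
[619.5 439.9] [65.2 52.2] -16.2 [426. 258.]
[654.  190.1] [99.3 98.7] 0.1 [326. 254.]
[654.   68.8] [103.   99.5] -0.3 [281. 248.]
[ 659.8 -188. ] [59.6 51.8] 0.6 [187. 235.]
```

View pics/w4.png

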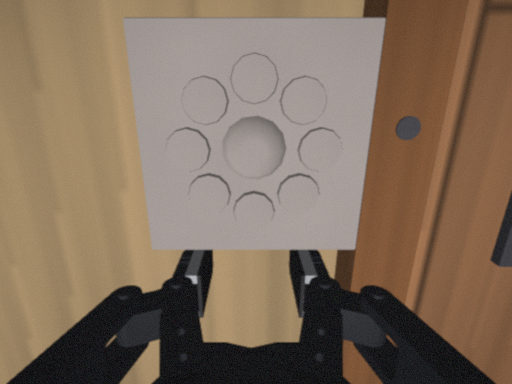

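The tile is square and still against the batten, about 20 mm from the fixed one. I'll push the rest of the way, slowing down.

Call:
apply_moves(
  rows=[0.005,0,0,0,0,0,0.01,0,0,0,0,0,0.015,0,0,0,0,0,0.02,0,0,0,0,0,0.024,0,0,0,0,0,0.027,0,0,0,0,0,0.029,0,0,0,0,0,0.03,0,0,0,0,0,0.031,0,0,0,0,0,0.032,0,0,0,0,0,0.032,0,0,0,0,0],
)

```text
t: 13.4
tool_pos: [0.6536, 0.0289, 0.0939]
tool_rot: [-2.222, -2.221, -0.0]
contact_force: [-0.2, -3.8, 3.3]
opening: 0.0425
grip_force: 2.1
```

Call:
apply_moves(
  rows=[0.001,0,0,0,0,0,0.002,0,0,0,0,0,0.002,0,0,0,0,0],
)

```text
t: 13.7
tool_pos: [0.6537, 0.0292, 0.0939]
tool_rot: [2.221, 2.22, -0.002]
contact_force: [-0.3, -7.2, 3.6]
opening: 0.0427
grip_force: 3.8
```

Call:
apply_moves(
  rows=[0.001,0,0,0,0,0,0.002,0,0,0,0,0,0.002,0,0,0,0,0],
)

```text
t: 14.0
tool_pos: [0.6537, 0.0294, 0.094]
tool_rot: [2.22, 2.219, -0.005]
contact_force: [-1.8, -11.1, 2.3]
opening: 0.0426
grip_force: 5.6
```

Call:
apply_moves(
  rows=[0.001,0,0,0,0,0,0.001,0,0,0,0,0,0.001,0,0,0,0,0],
)

```text
t: 14.3
tool_pos: [0.6538, 0.0294, 0.094]
tool_rot: [2.219, 2.219, -0.006]
contact_force: [-0.9, -13.3, 3.9]
opening: 0.0427
grip_force: 6.4
```

The force rises with no further movement, so the tile is butted. I'll back off, rise and check the seams.

Call:
apply_moves(
  rows=[-0.02,0,0,0,0,0,-0.05,0,0,0,0,0,-0.06,0,-0.04,0,0,0,-0.06,0,-0.11,0,0,0,-0.06,0,-0.16,0,0,0,0,0,-0.17,0,0,0,0,0,-0.17,0,0,0,0,0,-0.17,0,0,0],
)

```text
t: 15.1
tool_pos: [0.6532, 0.0322, 0.1953]
tool_rot: [-2.22, -2.221, 0.0]
contact_force: [-1.1, -0.5, 0.3]
opening: 0.0429
grip_force: 0.0
```

```bash
python3 - <<'E'
from h import *
s=ctrl.get_obs();print(s["tool_pos"],s["tool_rot"],s["contact_force"])
im,d=ctrl.get_image("scene");o,P=tiles(im,d,"scene");[print(*q) for q in o if q[0][0]>500]
im,d=ctrl.get_image("wrist");cv2.imwrite("pics/w5.png",cv2.resize(im[:260,100:450],None,fx=2.2,fy=2.2))
E
```

```text
[0.65323492 0.03221293 0.19527644] [-2.22033058e+00 -2.22102873e+00  2.64429216e-04] [-1.08066357 -0.4623454   0.34622147]
[620.5 441.1] [64.6 50.6] -13.6 [425. 258.]
[654.1 140.2] [198.6  99.6] -0.1 [308. 252.]
[ 660.1 -187.9] [59.3 51.8] 1.1 [187. 235.]
```

View pics/w5.png

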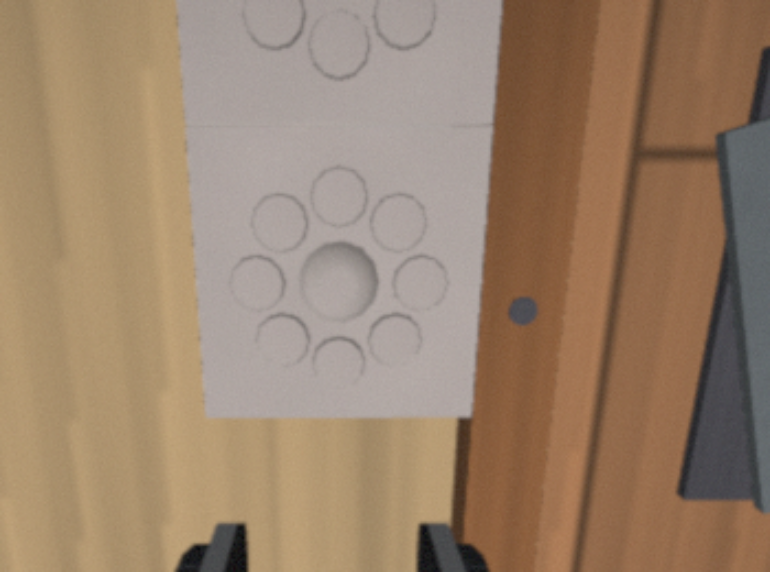

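The seam at crop row 126 is a closed hairline, the near edges run in one line, and no gap shows at the batten. I'll raise the hand and hand in.

Call:
apply_moves(
  rows=[-0.05,0,-0.08,0,0,0,-0.1,0,-0.15,0,0,0,-0.15,0,-0.17,0,0,0,-0.15,0,-0.17,0,0,0,-0.15,0,-0.17,0,0,0],
)

```text
t: 15.7
tool_pos: [0.6533, -0.0593, 0.2972]
tool_rot: [-2.224, -2.217, 0.0]
contact_force: [-0.3, 0.6, -1.1]
opening: 0.0429
grip_force: 0.0
```

```bash
python3 -c "
from station import ctrl
print(ctrl.get_obs()['tool_pos']);print(ctrl.finish_job())"
```

```text
[ 0.65333942 -0.0593372   0.29721501]
the job is handed in; nothing more can be done
None
```

The loose rosette tile now lies flush against the batten and closed up against the fixed tile; the hand is clear and the job was handed in at about 16 s.

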